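Stand a chocolate lollipop in the sample stand and hold the magnifier over it

ROBOT

A 7-joint arm with a two-finger parallel gripper is mounted at the origin on the work surface. World frame = base frame: x ahead of the robot, y to its left, z up, the work surface at z = 0. Lengths are in m, angles in rad, forces in N, time in s.
With the tool pointing down it reaches from about 0.4 to 0.85 m from the base axis. Payload 4.5 kg.
Tool frame: the origin (TCP) lies midway between the tips of the shut fingers; the grasp point (between the pads) lies 19 mm behind it (arm.grip_depth is the distance from the TCP to the grasp point, in m); z points along the fingers, y is the line along which they close (so a half turn about z gives the same grasp; the last joint's range is limited). The gripper opens to 85 mm and grips with 20 to 120 N. Pads are 22 mm wide; open, the fingers measure 114 mm over their backs; the gripper's body (76 mm by 85 mm) begins 54 mm behind the grasp point. The pads swing forward as they close: fully open they stand 13 mm farther back than shut.
Start: joints at [1.31, 0.689, -0.195, 1.565, 0.157, 0.902, -0.215], TCP at [0.182, -0.598, 0.231] pointing down, gripper open.
Joint ranges: [-3.01, 3.01], [-0.46, 2.08], [-1.47, 1.51], [0.13, 2.56], [-1, 4.14], [0.04, 2.09], [-2.66, 2.66]. Speed limits (rad/s): [2.57, 2.57, 3.14, 3.14, 3.14, 3.14, 3.14].

INTERFACE

Orientations are given as a rotation vector (axis times angle).
In Python, from station import telemetry, optics, ticket, arm gives the robot as it stands. The module is installed in compiled form; this text tells all that it offers.
- The arm moves only by the tool step_arm, never from a script. Its argument "commands" is text: rows parted by semicolons, each of 7 numbers parted by spaces: the finger opening in cm, from 0 to 8.54, then the shift along the tool's x, y, z in cm, then the turn, a rotation vector about the tool's x, y, z in rad. A call has 1 to 8 rows; each row is the pose to reach, as a shift and turn from the pose commanded when the call began, along the tool's axes at that moment; what a row does not reach only later rows make up. A row lasts 1/8 s, in which the tool goes at most 62.5 mm and 10.7 degrees, less where a joint would pass 70% of its speed; a pose out of reach is approached as far as the arm can. A call with a gripper value outside its range is refused whole. The fingers move at their own pace and stop on an object; "squeeze" is the grip in N (left out, the last holds). Time passes only in rows, so rows that repeat a pose let the fingers close. It gives the time, the measured TCP pose, the force, the opening and the grip force at its end, in the units of the state.
- telemetry.sense(): the state, without advancing time (a new reading comes with each control period).
- optics.read_camera(name): name is "side" or "top"; returns the picture (480x640x3 uint8, red, green, blue); there is no depth.
- optics.camera_params(name): a dict with "K" (3x3 intrinsics, pixels), "dist_coeffs" ([k1, k2, p1, p2, k3] as OpenCV has them; the pictures are not rectified), "pose" (4x4, takes a point from camera to world coordinates). Camera axes: x right, y down, z forward; pixel columns grow to the right and rows downward; lengths in m; the calibration is good to about 2 mm. A picture is of the moment at which its call begins. camera_params takes no time and is no camera call.
- ticket.job_done(): hands the job in; it is judged then, once.
Trained networks look in the newest picture that a camera, given by its name, has taken for a name from the list of things; names that differ only in an ending like _2 or _b are one class to them, and where a whole thing is asked for, a point or a joint stands for the part that bears it (a point fixed in the world has none). Each returns a list of dicts, best first, with "p" (0 to 1); they miss things now and then, are a little off and sometimes report something else, mostly with a low value. They report only what shows in the picture. A call takes as long as a camera call. They do not tell look-alikes from the thing itself.
- optics.look_for(label, camera): "uv" ([column, row] in pixels, amid what is visible of it).
- optics.masks_of(label, camera): "mask" (480x640 bool, what is visible of it) and "uv" ([column, row] in pixels, amid what is visible of it).
The state is a dict: "clock": time; "joints": joint angles; "joint_vel": joint speeds; "effort": joint torques, N m; "position": TCP position; "tool_rot": TCP orientation; "ft_force": force on the tool from outside, world axes, zero at the start; "ft_torque": the same for the moment, N m; "width": finger opening in m; "finger_force": force on a finger pad.
Only numpy, scipy, OpenCV 4.12 (cv2) and the standard library are available. Lean on these libraries where they do the work, as an engineer would, in place of code of your own. Each camera call takes 0.05 s, during which the arm holds its last target. There are 200 camera calls.

TASK

Check the finish of the round chocolate lollipop: take it out of the wooden rack, push its stick fully down into the narrow tube of the metal sample stand and let go of it, leaving it standing upright. Then pick up the magnifier by its handle and hold it still and level with the lens centred above that lollipop, at the focal height marked by the pointer of the height gauge (middle of the lens level with the pointer). Finish while still holding the magnifier there, and leave the other lollipops, the gauge, the spray can and the palette knife as they are.

Things in the scene. Friction and masses are not known exactly. Their poses are not given: they have to be found in the camera images.
- lolly_round_center (a point): centre of the head of the round lollipop, the one to inspect: a brown drum 34 mm in diameter and 30 mm high on a straight white stick 5 mm thick that shows 70 mm below it; about 30 g. At the start it stands upright and loose in one of the three holes (7 mm wide, 35 mm deep, bottom 10 mm above the table) of the wooden rack; lifted 40 mm it is free. Local z runs up along the stick
- lolly_round_foot (a point): lower end of that lollipop's stick, 85 mm below the centre of the head
- lolly_square0_center (a point): centre of the head of a chocolate lollipop with a square head (30 mm cube, same stick), standing in another hole of the rack, its top 110 mm above the table; leave it there
- lolly_square1_center (a point): the same for the second square lollipop; leave it there
- rack: wooden block 60 x 180 x 45 mm high, fixed, origin at the centre of its underside; its three holes lie in a row along its local y at -65, 0 and +65 mm, one lollipop in each, so gripping a head across the rack (closing along the rack's local x) keeps the fingers clear of the neighbours
- stand_mouth (a point): centre of the open top of the sample stand's upright tube, 50 mm above the table; fixed heavy metal foot 68 mm wide, tube about 15 mm wide outside, flared to 23 mm at the top. The opening is 18 mm wide at the rim, narrows within 9 mm of depth to a bore of 7 mm, and is 40 mm deep in all. With the stick fully down the head's centre is 45 mm above this point
- gauge_pointer (a point): tip of the pointer on the height gauge's sliding cursor, at its top edge: its height is the marked focal height (165 to 210 mm above the table). Local x runs from the tip back to the beam, 71 mm behind. The gauge (fixed dark foot 85 x 62 mm, graduated steel beam 257 mm high) stands beyond the sample stand and to its right as seen from the robot, the tip about 100 mm short of the tube
- loupe_grip (a point): gripping point on the magnifier's handle, on its centre line, 7 mm above the table at the start. The magnifier lies flat: black rim 86 mm in diameter with a clear lens, flat black handle 22 mm wide and 100 mm long, all 14 mm thick, about 120 g. Local x runs along the handle to the lens, local z is normal to the lens (up). The handle reaches 25 mm from here towards the lens and 75 mm away from it
- loupe_lens (a point): centre of the magnifier's lens (half-way through its thickness), 80 mm from the gripping point along local x, same axes
- spray_can: teal spray can with a white cap, 52 mm in diameter, 172 mm high, standing loose; origin at the centre of its underside; leave it alone
- palette_knife: palette knife 300 mm long lying flat, black handle and thin steel blade; origin at the root of the blade; leave it alone
There are look-alikes about, which are no part of the job. There is more than one size of the part that bears stand_mouth; the job needs the middle-sized.

How it is judged:
By the outcome, as a careful person would: the job done as asked, in the order asked, and still so for the second after the job is handed in, while the arm keeps its last pose, push and grip.
It also fails if it takes over 54 s, if anything falls off the work surface, if the arm or the gripper's body presses on something with over 40 N, if the wrist force passes 120 N, or if a joint passes its speed limit or range.

## Working session

There is one attempt and no reset: what is moved stays moved. The work goes in short steps, Python scripts to look and compute and a tool call to move; the robot and the scene stay as the last step left them, time stands still between calls to the robot, and variables do not carry over. Pictures are saved under pics/ and viewed, at most 10 in all, crops included, and the job is handed in when it is done.

Besides the shell and the picture viewer there is one more tool, called after "Call:" in YAML: its name, and indented under it one key for each argument. step_arm: Moves the arm, as the interface text tells. Its arguments: {"type":"object","properties":{"commands":{"type":"string"},"squeeze":{"type":"number"}},"required":["commands"]}

```bash
mkdir -p pics
cat > h.py <<'E'
from station import telemetry, optics, ticket, arm
import numpy as np, cv2
from scipy.spatial.transform import Rotation as R
def ray(cam,uv):
    p=optics.camera_params(cam);K=np.array(p["K"]);D=np.array(p["dist_coeffs"]);T=np.array(p["pose"])
    n=cv2.undistortPoints(np.array(uv,float).reshape(-1,1,2),K,D).reshape(-1,2)
    d=np.c_[n,np.ones(len(n))]@T[:3,:3].T
    return T[:3,3],d/np.linalg.norm(d,axis=1)[:,None]
def atz(cam,uv,z):
    o,d=ray(cam,uv); return o+d*((z-o[2])/d[:,2])[:,None]
def tri(u1,u2):
    o1,d1=ray("top",[u1]);o2,d2=ray("side",[u2]);d1=d1[0];d2=d2[0]
    s=np.linalg.lstsq(np.c_[d1,-d2],o2-o1,rcond=None)[0]
    a=o1+s[0]*d1;b=o2+s[1]*d2
    return (a+b)/2,np.linalg.norm(a-b)
def proj(cam,P):
    p=optics.camera_params(cam);T=np.linalg.inv(np.array(p["pose"]))
    return cv2.projectPoints(np.array(P,float).reshape(-1,3),cv2.Rodrigues(T[:3,:3])[0],T[:3,3],np.array(p["K"]),np.array(p["dist_coeffs"]))[0].reshape(-1,2)
def shot(cam,name,crop=None,f=1):
    im=optics.read_camera(cam)[:,:,::-1]
    if crop: im=im[crop[1]:crop[3],crop[0]:crop[2]]
    if f!=1: im=cv2.resize(im,None,fx=f,fy=f,interpolation=cv2.INTER_CUBIC)
    cv2.imwrite("pics/"+name,im)
def totool(Pt,Rt=None):
    "shift in cm and turn in tool axes from the current pose"
    s=telemetry.sense();Rc=R.from_rotvec(s["tool_rot"])
    return Rc.inv().apply(np.array(Pt)-s["position"])*100,(Rc.inv()*(Rt if Rt is not None else Rc)).as_rotvec()
E
python3 - <<'E'
from h import *
np.set_printoptions(precision=3,suppress=True)
s=telemetry.sense();print(s["clock"],s["position"],s["tool_rot"],s["width"],R.from_rotvec(s["tool_rot"]).as_matrix())
for c in ("top","side"):
    shot(c,c+"0.png"); T=np.array(optics.camera_params(c)["pose"]);print(c,T[:3,3],T[:3,2])
    for l in ["lolly_round_center","lolly_square0_center","rack","stand_mouth","gauge_pointer","loupe_grip","loupe_lens","spray_can","palette_knife"]:
        print(l,[(np.round(d["uv"]).tolist(),round(d["p"],2)) for d in optics.look_for(l,c)])
E
```

```text
0.0 [ 0.181 -0.597  0.23 ] [-3.106 -0.461  0.001] 0.08544457377531221 [[ 0.957  0.291 -0.001]
 [ 0.291 -0.957  0.002]
 [-0.    -0.002 -1.   ]]
top [0.377 0.003 1.37 ] [ 0.143 -0.009 -0.99 ]
lolly_round_center [([230.0, 263.0], 0.59)]
lolly_square0_center [([176.0, 249.0], 0.43)]
rack [([214.0, 258.0], 0.55), ([205.0, 259.0], 0.32)]
stand_mouth [([429.0, 288.0], 0.75), ([424.0, 249.0], 0.56), ([233.0, 265.0], 0.47)]
gauge_pointer [([501.0, 202.0], 0.63)]
loupe_grip [([322.0, 249.0], 0.92)]
loupe_lens [([319.0, 246.0], 0.67)]
spray_can [([260.0, 158.0], 0.69)]
palette_knife [([461.0, 316.0], 0.55)]
side [-0.079  0.974  0.839] [ 0.463 -0.707 -0.534]
lolly_round_center [([288.0, 294.0], 0.83)]
lolly_square0_center [([237.0, 321.0], 0.95)]
rack [([265.0, 336.0], 0.61)]
stand_mouth [([415.0, 232.0], 0.65), ([353.0, 208.0], 0.6), ([384.0, 221.0], 0.52)]
gauge_pointer [([385.0, 138.0], 0.57)]
loupe_grip [([335.0, 269.0], 0.81)]
loupe_lens [([334.0, 266.0], 0.91)]
spray_can [([216.0, 246.0], 0.74)]
palette_knife [([447.0, 236.0], 0.7)]
```

View pics/top0.png

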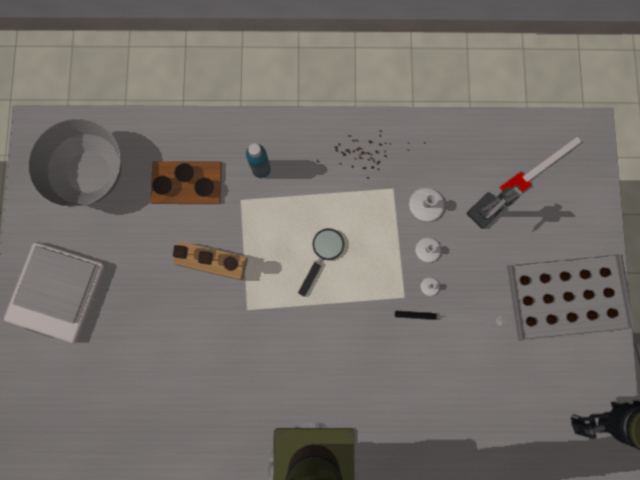

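View pics/side0.png

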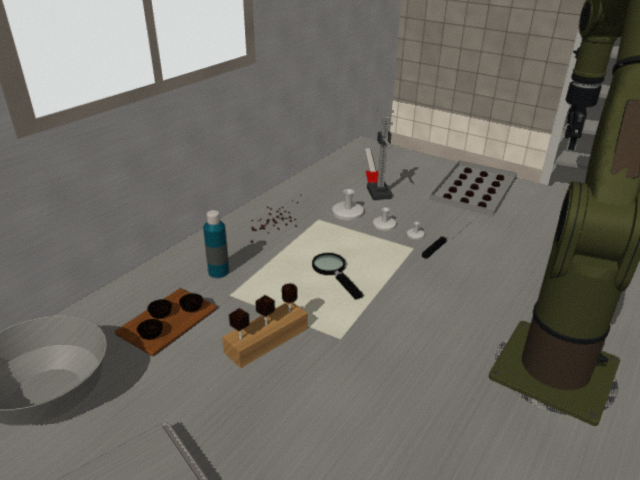

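Top picture: the rack has the lollies at (180,252), (205,257), (231,263); the round one is the right one, at (289,293) in side. There are three stands in top: large (427,204), middle (429,250), small (430,287). The middle one, side (385,219), is the one described. I'll measure them and confirm in one crop.

Run:
```python
from h import *
np.set_printoptions(precision=4,suppress=True)
t=optics.read_camera("top")[:,:,::-1];s=optics.read_camera("side")[:,:,::-1]
f=lambda im,x,y,w,h,k:cv2.resize(im[y:y+h,x:x+w],None,fx=k,fy=k,interpolation=cv2.INTER_CUBIC)
A=f(t,160,225,100,75,4);B=f(t,390,180,100,75*2,4)[:600]
C=f(s,225,275,100,75,4)
cv2.imwrite("pics/c1.png",np.hstack([np.vstack([A,C]),B]))
M={}
for c in("top","side"):
  for l in["lolly_round_center","lolly_square0_center","stand_mouth","gauge_pointer","loupe_lens","rack"]:
    r=optics.masks_of(l,c)
    for d in r:
      m=d["mask"];ys,xs=np.nonzero(m);
      if len(xs)==0: continue
      print(c,l,round(d["p"],2),np.round(d["uv"],1),len(xs),[xs.min(),xs.max(),ys.min(),ys.max()])
print("round",tri((231,263),(289.5,292.5)), "sq far",tri((180,252),(239,319)))
for n,u in dict(L=(427,204),M=(429,250),S=(430,287)).items(): print(n,atz("top",[u],0.03))
print("lens",tri((328,244),(329,264)),atz("top",[(328,244),(303,293),(320,263)],.007))
print("gauge",tri((501,202),(385,138)))
```

```text
top lolly_round_center 0.75 [230.5 264.7] 158 [np.int64(223), np.int64(237), np.int64(257), np.int64(270)]
top lolly_square0_center 0.67 [178.  248.1] 175 [np.int64(173), np.int64(187), np.int64(245), np.int64(258)]
top stand_mouth 0.94 [428.4 251.1] 471 [np.int64(415), np.int64(440), np.int64(238), np.int64(261)]
top stand_mouth 0.81 [429.3 286.9] 263 [np.int64(421), np.int64(439), np.int64(277), np.int64(294)]
top stand_mouth 0.74 [321.4 248.7] 1176 [np.int64(298), np.int64(343), np.int64(227), np.int64(295)]
top stand_mouth 0.55 [425.4 204.5] 902 [np.int64(409), np.int64(442), np.int64(189), np.int64(221)]
top stand_mouth 0.2 [231.8 265.7] 160 [np.int64(224), np.int64(237), np.int64(257), np.int64(270)]
top gauge_pointer 0.66 [499.2 197.7] 287 [np.int64(487), np.int64(519), np.int64(185), np.int64(218)]
top gauge_pointer 0.29 [459.1 318.1] 888 [np.int64(395), np.int64(506), np.int64(311), np.int64(325)]
top loupe_lens 0.96 [320.5 247.4] 1094 [np.int64(299), np.int64(344), np.int64(228), np.int64(294)]
top loupe_lens 0.61 [425.7 250.8] 505 [np.int64(415), np.int64(440), np.int64(23
[... 801 characters left out ...]
p.int64(131), np.int64(146)]
side loupe_lens 0.6 [334.3 268.3] 964 [np.int64(312), np.int64(362), np.int64(252), np.int64(299)]
side rack 0.98 [264.6 335.3] 2927 [np.int64(221), np.int64(307), np.int64(303), np.int64(367)]
round (array([0.518 , 0.2069, 0.0928]), np.float64(0.0024295449003109387)) sq far (array([0.546 , 0.3354, 0.0944]), np.float64(0.001192536860371688))
L [[ 0.6859 -0.3035  0.03  ]]
M [[ 0.5613 -0.305   0.03  ]]
S [[ 0.4635 -0.3046  0.03  ]]
lens (array([ 0.5793, -0.0391,  0.0036]), np.float64(0.0035095016982411797)) [[ 0.5804 -0.0382  0.007 ]
 [ 0.4488  0.0285  0.007 ]
 [ 0.5289 -0.0167  0.007 ]]
gauge (array([ 0.6519, -0.4391,  0.2001]), np.float64(0.00018349955581577042))
```

View pics/c1.png

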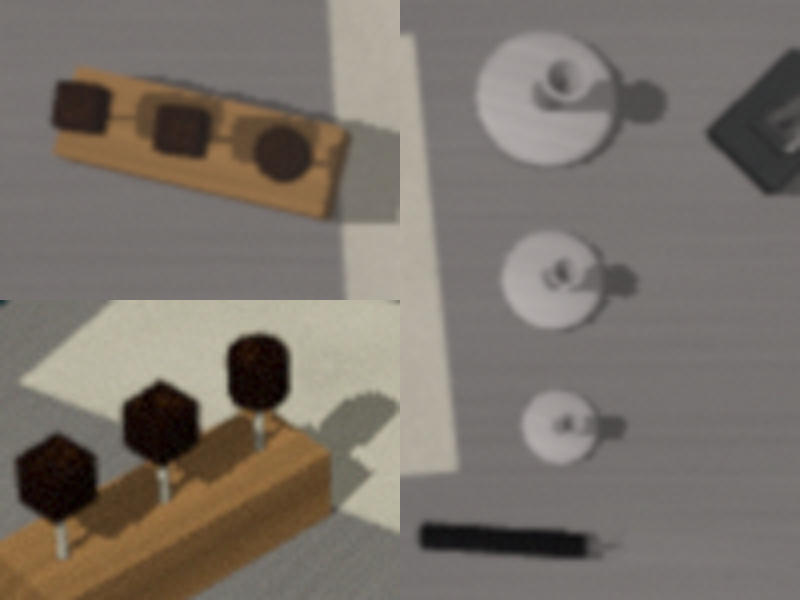

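The crop confirms it: the round head is at top (230.5,263), and the stand at (429,250) is middle-sized, with a foot of about 25 px = 67 mm. Next I'll measure the mouth and take a close look at the gauge.

Run:
```python
from h import *
np.set_printoptions(precision=4,suppress=True)
t=optics.read_camera("top")[:,:,::-1];s=optics.read_camera("side")[:,:,::-1]
f=lambda im,x,y,w,h,k:cv2.resize(im[y:y+h,x:x+w],None,fx=k,fy=k,interpolation=cv2.INTER_CUBIC)
cv2.imwrite("pics/c2.png",np.hstack([f(s,360,110,50,75,8),f(t,470,150,50,75,8)]))
print("mouth",atz("top",[(431.5,248)],.05),atz("top",[(428,250)],.01),proj("side",[.555,-.307,.05]))
s=telemetry.sense();print(s["clock"],s["joints"],arm.grip_depth)
y=np.array([.977,-.213,0]);y/=np.linalg.norm(y);z=np.array([0,0,-1.]);Rt=R.from_matrix(np.c_[np.cross(y,z),y,z])
print(totool([.518,.207,.19],Rt))
```

```text
mouth [[ 0.5639 -0.3071  0.05  ]] [[ 0.5641 -0.3069  0.01  ]] [[388.1632 209.7822]]
1.8 [ 1.3098  0.6891 -0.1946  1.5653  0.1573  0.9025 -0.2151] 0.0187
(array([ 55.577 , -67.2582,   4.1294]), array([ 0.0001,  0.    , -1.0614]))
```

View pics/c2.png

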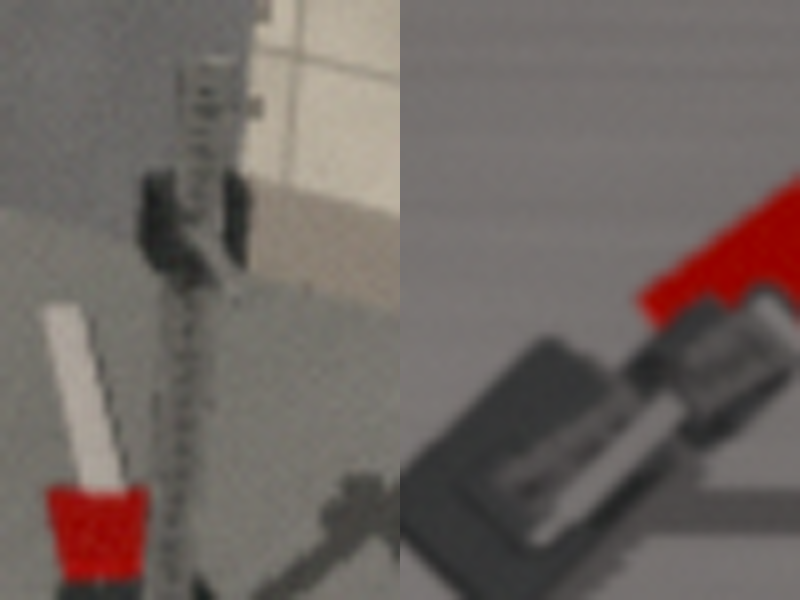

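Side: the pointer tip is at about (389.5,146.5). Top: the tip is at about (487.5,217.5). The cursor block is at about (495,195). Now I'll start the move.

Call:
step_arm:
  commands: "8.5 34.4 -31 1 0 0 -0.8;8.5 34.4 -31 1 0 0 -0.8;8.5 34.4 -31 1 0 0 -0.8;8.5 34.4 -31 1 0 0 -0.8;8.5 34.4 -31 1 0 0 -0.8;8.5 34.4 -31 1 0 0 -0.8;8.5 34.4 -31 1 0 0 -0.8;8.5 34.4 -31 1 0 0 -0.8"

```text
clock: 2.8
position: [0.4231, -0.1976, 0.2217]
tool_rot: [2.677, 1.643, 0.004]
ft_force: [-0.9, -1.3, 0.4]
width: 0.0851
finger_force: 0.0
```

Run:
```python
from h import *
np.set_printoptions(precision=4,suppress=True)
s=telemetry.sense();print(s["clock"],s["position"],s["joints"])
y=np.array([.977,-.213,0]);y/=np.linalg.norm(y);z=np.array([0,0,-1.]);Rt=R.from_matrix(np.c_[np.cross(y,z),y,z])
print(totool([.518,.207,.19],Rt))
print("tip",tri((487.5,217.5),(389.5,146.5)),"mouth side px",proj("side",[.564,-.307,.05]))
```

```text
2.8 [ 0.4231 -0.1976  0.2217] [ 0.5905  0.5198 -0.381   2.0329  0.3108  0.6418 -0.4656]
(array([40.3642, -9.8659,  3.2378]), array([ 0.0018, -0.0018, -0.2554]))
tip (array([ 0.6174, -0.4075,  0.1927]), np.float64(0.0023675168201063887)) mouth side px [[385.3908 208.8759]]
```

Call:
step_arm:
  commands: "8.5 40.4 -9.9 3.2 0 0 -0.255;8.5 40.4 -9.9 3.2 0 0 -0.255;8.5 40.4 -9.9 3.2 0 0 -0.255;8.5 40.4 -9.9 3.2 0 0 -0.255;8.5 40.4 -9.9 3.2 0 0 -0.255;8.5 40.4 -9.9 3.2 0 0 -0.255;8.5 40.4 -9.9 3.2 0 0 -0.255;8.5 40.4 -9.9 3.2 0 0 -0.255"

```text
clock: 3.8
position: [0.5179, 0.2082, 0.1893]
tool_rot: [-2.445, -1.969, -0.005]
ft_force: [-0.5, -1.1, 0.2]
width: 0.0847
finger_force: 0.0
```

Run:
```python
from h import *
np.set_printoptions(precision=4,suppress=True)
s=telemetry.sense();print(s["clock"],s["position"],s["joints"],s["width"])
y=np.array([.977,-.213,0]);y/=np.linalg.norm(y);z=np.array([0,0,-1.]);Rt=R.from_matrix(np.c_[np.cross(y,z),y,z])
print(totool([.518,.207,.076],Rt))
shot("side","s1.png",(210,200,350,340),4)
```

```text
3.8 [0.5179 0.2082 0.1893] [-0.2446  0.6722 -0.3653  1.811   0.3408  0.7176 -1.0106] 0.08466282655953998
(array([-0.1564,  0.0363, 11.3286]), array([ 0.0002, -0.0039, -0.0002]))
```

View pics/s1.png

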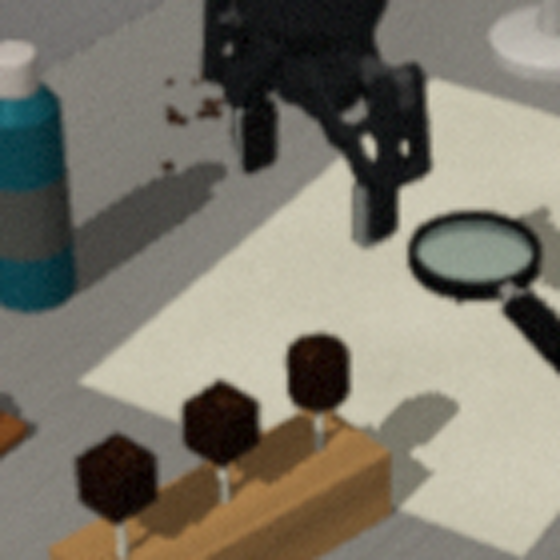

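The open fingers are straddling above the round head, which sits at crop (318,370). The spray can, rack and neighbours are clear. I'll descend and close.

Call:
step_arm:
  commands: "8.5 -0.1 0 5 0 0 0;8.5 -0.1 0 9 0 0 0;8.5 -0.1 0 11.5 0 0 0;8.5 -0.1 0 11.5 0 0 0;3 -0.1 0 11.5 0 0 0;3 -0.1 0 11.5 0 0 0;3 -0.1 0 11.5 0 0 0;3 -0.1 0 11.5 0 0 0"
  squeeze: 30

```text
clock: 4.85
position: [0.518, 0.2024, 0.0753]
tool_rot: [2.452, 1.963, 0.002]
ft_force: [-0.7, -0.5, 6.7]
width: 0.0331
finger_force: 29.3
```

Call:
step_arm:
  commands: "3 0 0 -1 0 0 0;3 0 0 -2.5 0 0 0;3 0 0 -4.5 0 0 0;3 0 0 -7 0 0 0;3 0 0 -10 0 0 0;3 0 0 -12 0 0 0;3 0 0 -12 0 0 0"

```text
clock: 5.72
position: [0.5187, 0.2025, 0.1964]
tool_rot: [2.452, 1.962, 0.006]
ft_force: [0.4, 0.6, -0.8]
width: 0.033
finger_force: 30.0
```

Run:
```python
from h import *
np.set_printoptions(precision=4,suppress=True)
s=telemetry.sense();print(s["clock"],s["position"],s["joints"],s["width"],s["finger_force"])
for c in("top","side"):
  im=optics.read_camera(c)
  for d in optics.masks_of("lolly_round_center",c): 
    ys,xs=np.nonzero(d["mask"]);print(c,d["uv"],d["p"],xs.min(),xs.max(),ys.min(),ys.max())
shot("side","s2.png",(230,190,350,310),5)
# upright tool, same yaw
x=R.from_rotvec(s["tool_rot"]).as_matrix()[:,0];x[2]=0;x/=np.linalg.norm(x);z=np.array([0,0,-1.])
for dy in(0,-40,-80):
  Rt=R.from_euler('z',dy,degrees=True)*R.from_matrix(np.c_[x,np.cross(z,x),z])
  print(dy,totool([.564,-.307,.2],Rt))
```

```text
5.725 [0.5187 0.2025 0.1964] [-0.2319  0.6605 -0.372   1.8097  0.3415  0.7304 -1.0098] 0.03301179979535265 30.022651255130768
side [282.6, 246.6] 0.52 280 292 236 276
0 (array([-48.5985,  15.7292,  -0.6198]), array([-0.0014,  0.0013,  0.0003]))
-40 (array([-48.5985,  15.7292,  -0.6198]), array([-0.0009,  0.0018,  0.6985]))
-80 (array([-48.5985,  15.7292,  -0.6198]), array([-0.0003,  0.0021,  1.3966]))
```

View pics/s2.png

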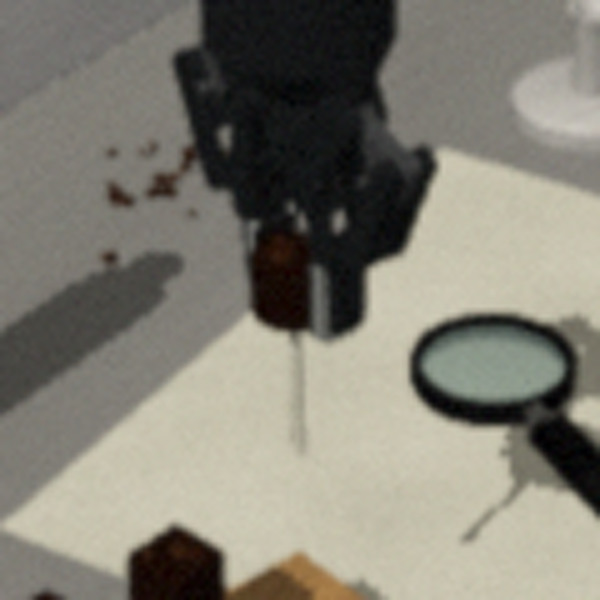

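The head is held, its centre at side (286.6,246.6). The stick runs down to a foot at (290.4,280.4). The other lollies are undisturbed.

Run:
```python
from h import *
np.set_printoptions(precision=4,suppress=True)
s=telemetry.sense();p=s["position"];h=p+[0,0,.019];f=h-[0,0,.085]
print(proj("side",[h,h-[0,0,.015],f]),atz("side",[(290.4,280.4)],f[2]),f, atz("side",[(288.8,256.4)],h[2]-.015))
```

```text
[[290.0251 244.4389]
 [290.1312 250.5975]
 [290.6014 278.2619]] [[0.5128 0.2079 0.1274]] [0.517  0.2016 0.1274] [[0.5063 0.2202 0.1974]]
```

Call:
step_arm:
  commands: "3 -4 1.3 -0.3 0 0 0;3 -10 3.2 -0.6 0 0 0;3 -16 5.2 -0.6 0 0 0;3 -22 7.1 -0.6 0 0 0;3 -28 9.1 -0.6 0 0 0;3 -34 11 -0.6 0 0 0;3 -40 13 -0.6 0 0 0;3 -44.5 14.4 -0.6 0 0 0"

```text
clock: 6.98
position: [0.5598, -0.2668, 0.1992]
tool_rot: [-2.454, -1.96, 0.002]
ft_force: [0.6, -0.3, -0.6]
width: 0.0334
finger_force: 30.0
```

Call:
step_arm:
  commands: "3 -3 1 0 0 0 0;3 -4 1.3 3 0 0 0;3 -4 1.3 4.5 0 0 0;3 -4 1.3 4.5 0 0 0"

```text
clock: 7.48
position: [0.5635, -0.3038, 0.1536]
tool_rot: [-2.448, -1.963, 0.002]
ft_force: [0.1, 0.5, 0.0]
width: 0.0333
finger_force: 30.0
```

Run:
```python
from h import *
np.set_printoptions(precision=4,suppress=True)
s=telemetry.sense();p=s["position"];print(s["clock"],p,s["tool_rot"],s["width"],R.from_rotvec(s["tool_rot"]).as_matrix())
h=p+[0,0,.019];f=h-[0,0,.085]
print(proj("side",[h,f,[.564,-.307,.05]]),proj("top",[h,f,[.564,-.307,.05]]))
t=optics.read_camera("top")[:,:,::-1];s=optics.read_camera("side")[:,:,::-1]
f=lambda im,x,y,w,h,k:cv2.resize(im[y:y+h,x:x+w],None,fx=k,fy=k,interpolation=cv2.INTER_CUBIC)
cv2.imwrite("pics/c3.png",np.hstack([f(s,360,165,50,75,8),f(t,405,220,50,75,8)]))
```

```text
7.475 [ 0.5635 -0.3038  0.1536] [-2.4481 -1.9626  0.0018] 0.03325003929797206 [[ 0.2175  0.9761 -0.0034]
 [ 0.9761 -0.2175  0.0024]
 [ 0.0016 -0.0038 -1.    ]]
[[388.3848 170.1466]
 [386.0007 197.6792]
 [385.3908 208.8759]] [[442.0059 240.9003]
 [433.626  246.0489]
 [431.4561 247.9461]]
```

View pics/c3.png

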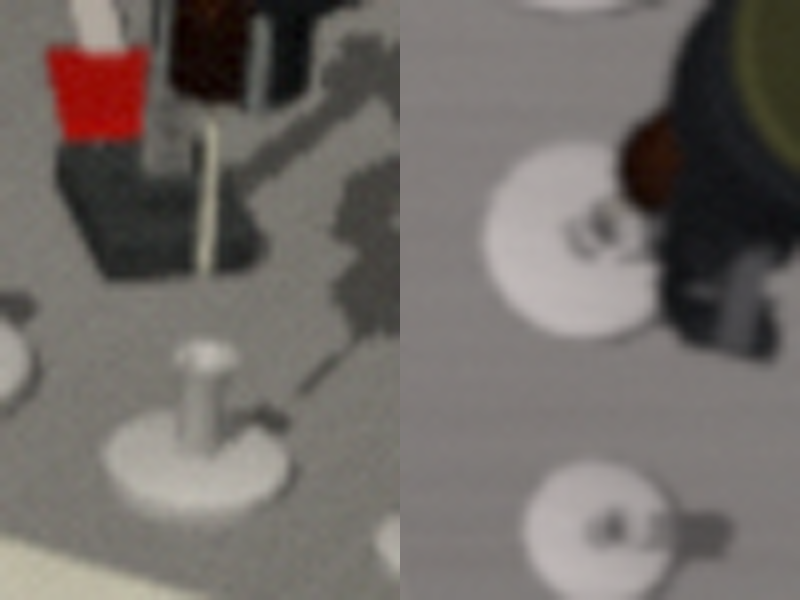

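Side crop: the foot is at (385.6,199) and the mouth at (385.9,209.4). The stick sits about 4 mm left of the mouth and slightly near, so I'll correct by x -0.5, y -0.1 cm and lower it slowly.

Call:
step_arm:
  commands: "3 -0.5 -0.1 0 0 0 0;3 -0.5 -0.1 1.5 0 0 0;3 -0.5 -0.1 2.7 0 0 0;3 -0.5 -0.1 3.7 0 0 0;3 -0.5 -0.1 4.5 0 0 0;3 -0.5 -0.1 5 0 0 0;3 -0.5 -0.1 5 0 0 0"

```text
clock: 8.45
position: [0.5638, -0.3109, 0.1054]
tool_rot: [2.451, 1.961, 0.003]
ft_force: [3.4, -1.9, -3.1]
width: 0.0335
finger_force: 30.1
```

Call:
step_arm:
  commands: "3 0 0.15 0 0 0 0;3 0 0.15 0.7 0 0 0;3 0 0.15 1.4 0 0 0;3 0 0.15 2 0 0 0;3 0 0.15 2.4 0 0 0;3 0 0.15 2.7 0 0 0;3 0 0.15 2.8 0 0 0"

```text
clock: 9.32
position: [0.5644, -0.311, 0.0774]
tool_rot: [2.452, 1.962, 0.001]
ft_force: [2.9, -3.5, 3.6]
width: 0.0336
finger_force: 30.8
```

Call:
step_arm:
  commands: "3 0 0 0.2 0 0 0;3 0 0 0.4 0 0 0;3 0 0 0.4 0 0 0"

```text
clock: 9.7
position: [0.5643, -0.3108, 0.0751]
tool_rot: [2.452, 1.962, 0.0]
ft_force: [0.2, -2.6, 13.3]
width: 0.033
finger_force: 31.4
```

Bottomed out at about 13 N. Releasing and rising.

Call:
step_arm:
  commands: "5.5 0 0 -0.3 0 0 0;5.5 0 0 -0.3 0 0 0;5.5 0 0 -0.3 0 0 0;5.5 0 0 -3 0 0 0;5.5 0 0 -8 0 0 0;5.5 0 0 -14 0 0 0;5.5 -3 0 -16 0 0 0;5.5 3 0 -16 0 0 0"

```text
clock: 10.7
position: [0.568, -0.292, 0.2343]
tool_rot: [2.464, 1.938, -0.007]
ft_force: [1.5, 0.9, -1.0]
width: 0.0551
finger_force: 0.0
```

Call:
step_arm:
  commands: "8.5 6 0 0 0 0 0;8.5 12 0 0 0 0 0;8.5 18 0 0 0 0 0"

```text
clock: 11.08
position: [0.6094, -0.1037, 0.2328]
tool_rot: [-2.452, -1.962, 0.002]
ft_force: [0.9, 0.0, -0.6]
width: 0.0851
finger_force: 0.0
```

Run:
```python
from h import *
np.set_printoptions(precision=4,suppress=True)
s=telemetry.sense();p=s["position"];print(s["clock"],p,s["tool_rot"],s["joints"])
t=optics.read_camera("top")[:,:,::-1];s=optics.read_camera("side")[:,:,::-1]
f=lambda im,x,y,w,h,k:cv2.resize(im[y:y+h,x:x+w],None,fx=k,fy=k,interpolation=cv2.INTER_CUBIC)
cv2.imwrite("pics/c4.png",np.hstack([f(s,350,155,66,75,6),f(t,290,215,66,88,6)[:450]]))
for c in("top","side"):
  for l in("lolly_round_center","loupe_lens","loupe_grip"):
    for d in optics.masks_of(l,c):
      ys,xs=np.nonzero(d["mask"])
      if len(xs):print(c,l,d["uv"],round(d["p"],2),xs.min(),xs.max(),ys.min(),ys.max())
print(proj("side",[.564,-.307,.095]),proj("top",[.564,-.307,.095]))
```

```text
11.075 [ 0.6094 -0.1037  0.2328] [-2.4519 -1.9622  0.0018] [ 0.34    0.704  -0.4465  1.5757  0.3519  0.9443 -0.4435]
top loupe_lens [323.1, 250.6] 0.85 298 343 228 295
top loupe_grip [321.0, 247.4] 0.66 298 344 228 296
side lolly_round_center [382.8, 193.2] 0.43 380 392 188 208
side loupe_lens [331.2, 269.3] 0.56 312 362 252 299
side loupe_grip [336.1, 267.7] 0.85 312 362 252 299
[[386.6027 194.8822]] [[435.5538 245.448 ]]
```

View pics/c4.png

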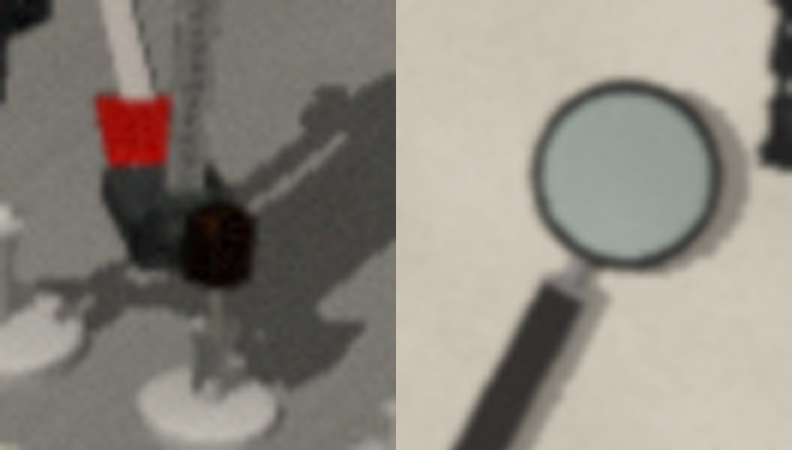

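The lolly is standing upright in the middle stand, head at side (386.5,195.8). In the top view the lens is at (328.5,244), with the handle running to (303.6,290). Next, the magnifier pick.

Run:
```python
from h import *
np.set_printoptions(precision=4,suppress=True)
# handle axis: dark pixels in the top picture below the neck; rim ellipse from mask
im=cv2.cvtColor(optics.read_camera("top"),cv2.COLOR_RGB2GRAY)
sub=np.zeros_like(im);sub[264:300,292:326]=(im[264:300,292:326]<80)*255
ys,xs=np.nonzero(sub);P=atz("top",np.c_[xs,ys],.014)[:,:2]
vx,vy,cx,cy=cv2.fitLine(P.astype(np.float32),cv2.DIST_HUBER,0,.001,.001).ravel()
l=atz("top",[(328.5,244)],.010)[0,:2]
d=np.array([vx,vy]);d*=-np.sign(d[0])
print(len(xs),"line",d,cx,cy,"lens",l,"lens off axis",np.cross(d,l-[cx,cy]))
e=(P-l)@d;print("handle from lens",e.min(),e.max())
x=np.r_[-d,0]  # loupe x
g=l+.08*d;print("grip",g)
tx=x;z=np.array([0,0,-1.])
for sg in(1,-1):
  Rt=R.from_matrix(np.c_[sg*tx,np.cross(z,sg*tx),z]);print(totool([g[0],g[1],.09],Rt))
```

```text
242 line [-0.8806  0.4739] 0.4852077 0.011731277 lens [ 0.58   -0.0395] lens off axis 0.00018725869625850489
handle from lens 0.06136496778028046 0.15279763167302782
grip [ 0.5095 -0.0016]
(array([  8.158 , -12.0828,  14.2942]), array([0.0006, 0.0014, 1.8406]))
(array([  8.158 , -12.0828,  14.2942]), array([-0.0013,  0.0005, -1.301 ]))<stdin>:10: DeprecationWarning: Arrays of 2-dimensional vectors are deprecated. Use arrays of 3-dimensional vectors instead. (deprecated in NumPy 2.0)
```

Call:
step_arm:
  commands: "8.5 8.2 -12.1 12 0 0 -1.3;8.5 8.2 -12.1 12 0 0 -1.3;8.5 8.2 -12.1 12 0 0 -1.3;8.5 8.2 -12.1 12 0 0 -1.3;8.5 8.2 -12.1 12 0 0 -1.3;8.5 8.2 -12.1 12 0 0 -1.3;8.5 8.2 -12.1 12 0 0 -1.3;8.5 8.2 -12.1 12 0 0 -1.3"

```text
clock: 12.52
position: [0.5099, -0.0003, 0.1131]
tool_rot: [-0.771, -3.045, -0.0]
ft_force: [-0.2, -0.5, -0.2]
width: 0.085
finger_force: 0.0
```

Run:
```python
from h import *
np.set_printoptions(precision=4,suppress=True)
s=telemetry.sense();print(s["clock"],s["position"],s["joints"])
x=np.array([.8806,-.4739,0]);x/=np.linalg.norm(x);z=np.array([0,0,-1.])
print(totool([.5095,-.0016,.004],R.from_matrix(np.c_[-x,np.cross(z,-x),z])))
```

```text
12.525 [ 0.5099 -0.0003  0.1131] [ 0.2971  0.8041 -0.648   1.9991  0.8358  0.6258  0.1574]
(array([-0.0266, -0.1325, 10.9124]), array([ 0.0001, -0.0002, -0.0022]))
```

Call:
step_arm:
  commands: "8.5 0 -0.1 5 0 0 0;8.5 0 -0.1 9 0 0 0;6 0 -0.1 10.8 0 0 0;3.5 0 -0.1 10.8 0 0 0;1.5 0 -0.1 10.8 0 0 0;1.5 0 -0.1 10.8 0 0 0;1.5 0 -0.1 10.8 0 0 0;1.5 0 -0.1 10.8 0 0 0"
  squeeze: 80

```text
clock: 13.52
position: [0.5102, -0.0001, 0.0067]
tool_rot: [0.766, 3.045, 0.001]
ft_force: [-0.8, -0.2, 6.3]
width: 0.0192
finger_force: 79.0
```

Call:
step_arm:
  commands: "1.5 0 0 -0.7 0 0 0;1.5 0 0 -2.5 0 0 0;1.5 0 0 -6 0 0 0;1.5 0 0 -11 0 0 0;1.5 0 0 -16 0 0 0;1.5 0 0 -19 0 0 0;1.5 0 0 -19.5 0 0 0;1.5 0 0 -19.5 0 0 0"

```text
clock: 14.52
position: [0.5088, -0.0006, 0.1999]
tool_rot: [-0.765, -3.046, 0.001]
ft_force: [0.1, -0.6, -0.9]
width: 0.0191
finger_force: 78.5
```

Run:
```python
from h import *
np.set_printoptions(precision=4,suppress=True)
s=telemetry.sense();print(s["clock"],s["position"],s["width"],s["finger_force"])
x=np.array([.8806,-.4739,0]);x/=np.linalg.norm(x);z=np.array([0,0,-1.])
print(totool([.494,-.2695,.192],R.from_matrix(np.c_[-x,np.cross(z,-x),z])))
```

```text
14.525 [ 0.5088 -0.0006  0.1999] 0.01905783847918603 78.53517651557922
(array([-11.4031, -24.3991,   0.8076]), array([-0.0009, -0.0004,  0.0015]))
```

Call:
step_arm:
  commands: "1.5 -1.5 -3 0 0 0 0;1.5 -3.5 -7.5 0 0 0 0;1.5 -5.8 -12.5 0 0 0 0;1.5 -8 -17 0 0 0 0;1.5 -9.8 -21 0 0 0 0;1.5 -11 -23.5 0.4 0 0 0;1.5 -11.4 -24.4 0.8 0 0 0;1.5 -11.4 -24.4 0.8 0 0 0"

```text
clock: 15.52
position: [0.4939, -0.2683, 0.1909]
tool_rot: [-0.764, -3.045, -0.002]
ft_force: [0.9, 0.4, -0.7]
width: 0.0194
finger_force: 78.6
```

Run:
```python
from h import *
np.set_printoptions(precision=4,suppress=True)
s=telemetry.sense();p=s["position"];Rc=R.from_rotvec(s["tool_rot"]).as_matrix();print(s["clock"],p,s["width"],s["finger_force"],s["ft_force"]);print(Rc)
L=p-Rc[:,0]*.08+[0,0,.0005];print("lens pred",L,proj("side",[L]),proj("top",[L]))
t=optics.read_camera("top")[:,:,::-1];s=optics.read_camera("side")[:,:,::-1]
f=lambda im,x,y,w,h,k:cv2.resize(im[y:y+h,x:x+w],None,fx=k,fy=k,interpolation=cv2.INTER_CUBIC)
cv2.imwrite("pics/c5.png",np.hstack([f(s,340,110,80,100,5),f(t,410,190,80,100,5)]))
```

```text
15.525 [ 0.4939 -0.2683  0.1909] 0.019382353815534978 78.57370734214783 [ 0.8692  0.418  -0.7423]
[[-0.8815  0.4721 -0.0022]
 [ 0.4721  0.8815  0.0016]
 [ 0.0027  0.0003 -1.    ]]
lens pred [ 0.5644 -0.306   0.1912] [[389.0441 163.5417]] [[444.9237 239.3187]]
```

View pics/c5.png

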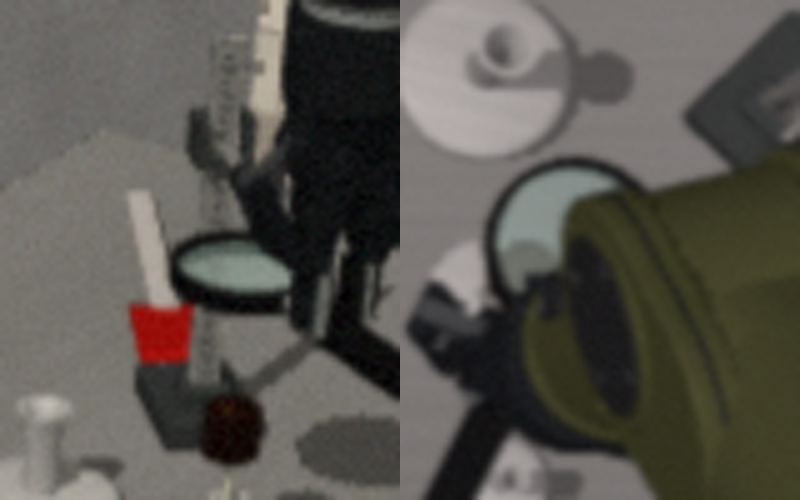

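The lens is over the round lolly: rim left edge at side (373.6,163.6), head below at (386,195). I'll check the rim against its prediction and take one closer look at the pointer tip in the first pictures.

Run:
```python
from h import *
np.set_printoptions(precision=4,suppress=True)
L=np.array([.5644,-.306,.1912]);a=np.linspace(0,6.283,181)
r=np.concatenate([L+np.c_[.043*np.cos(a),.043*np.sin(a),0*a+dz] for dz in(-.007,.007)])
for c in("side","top"):
  q=proj(c,r);print(c,q.min(0),q.max(0))
print("obs side left 373.6 top 155.8 bottom 172.2; top left 426.6 top 220.8")
print("tip",tri((487.06,217.06),(389.06,146.06)), tri((431.0,247.6),(385.5,209.0)))
s=cv2.imread("pics/side0.png");t=cv2.imread("pics/top0.png")
f=lambda im,x,y,w,h,k:cv2.resize(im[y:y+h,x:x+w],None,fx=k,fy=k,interpolation=cv2.INTER_CUBIC)
cv2.imwrite("pics/c6.png",np.hstack([f(s,375,130,20,30,20),f(t,480,195,20,30,20)]))
```

```text
side [373.0232 154.7054] [405.1941 172.7809]
top [425.8925 220.6619] [464.1212 257.9431]
obs side left 373.6 top 155.8 bottom 172.2; top left 426.6 top 220.8
tip (array([ 0.6181, -0.4059,  0.1944]), np.float64(0.002391410624310171)) (array([ 0.5642, -0.3062,  0.05  ]), np.float64(0.00167565013964153))
```

View pics/c6.png

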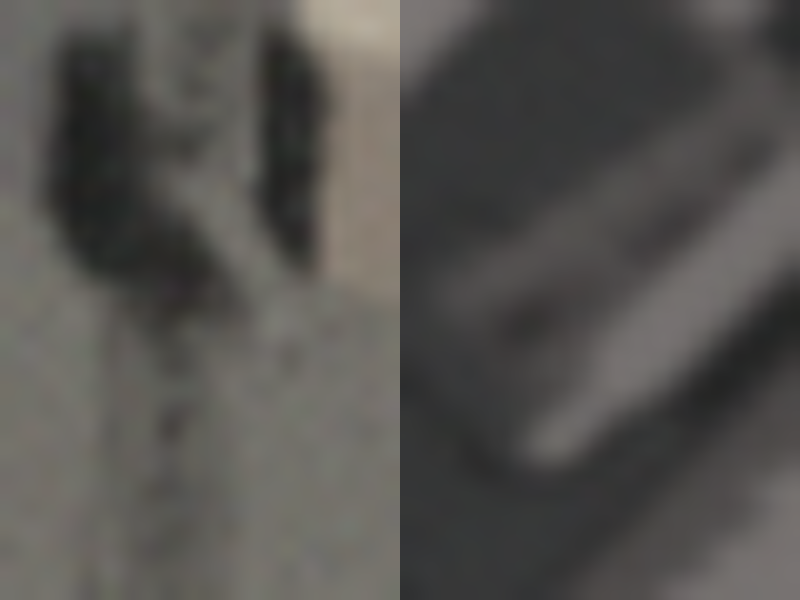

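Tip: side (389.5,146), top (486.5,217.5), so its height is about 0.194. I'll check the lens level with a rim profile.

Run:
```python
from h import *
from scipy.optimize import least_squares
np.set_printoptions(precision=3,suppress=True)
g=cv2.cvtColor(optics.read_camera("side"),cv2.COLOR_RGB2GRAY).astype(float)
for c in (380,384,388,392): print(c,g[150:180,c].astype(int))
s=telemetry.sense();L0=s["position"]-R.from_rotvec(s["tool_rot"]).as_matrix()[:,0]*.08
a=np.linspace(0,6.283,721);x=np.array([.8806,-.4739,0]);y=np.array([.4739,.8806,0]);z=np.array([0,0,1.])
for dr in(-.04,0,.04):
 for ro in(-.04,0,.04):
  M=R.from_rotvec(y*dr+x*ro).as_matrix()
  o=[]
  for r,dz in((.043,.007),(.043,-.007)):
   q=proj("side",L0+(r*np.outer(np.cos(a),x)+r*np.outer(np.sin(a),y)+dz*z)@M.T);o.append(q)
  o=np.vstack(o)
  print("droop",dr,"roll",ro,[(round(o[abs(o[:,0]-c)<.4,1].min(),1),round(o[abs(o[:,0]-c)<.4,1].max(),1)) for c in(380,384,388,392)])
```

```text
380 [102  95  97 103 102  96  62  28  33  70  91 109 127 134 133 116  69  21
  14  10  13  57  86  97  90  91  93  87  83  90]
384 [ 86  92  99  99  85  62  32  26  68  86 105 124 129 134 134 132 131  84
  28  12   5  18  58  98 111 117 113 107 105 106]
388 [ 25  33  56  90  99  76  34  26  71  91 106 128 140 143 143 145 145 119
  67  18  14   8  28  87 112 119 120 120 118 119]
392 [ 20  10  15  12  16  14  10  17  20  32  65 114 137 142 142 150 144 114
  59  15   8  11  26  92 116 116 113 120 118 121]
droop -0.04 roll -0.04 [(np.float64(154.4), np.float64(171.9)), (np.float64(153.8), np.float64(172.8)), (np.float64(153.7), np.float64(173.2)), (np.float64(154.0), np.float64(173.1))]
droop -0.04 roll 0 [(np.float64(154.5), np.float64(171.4)), (np.float64(154.0), np.float64(172.4)), (np.float64(154.0), np.float64(172.9)), (np.float64(154.4), np.float64(172.9))]
droop -0.04 roll 0.04 [(np.float64(154.5), np.float64(170.9)), (np.float64(154.1), np.float64(172.0)), (np.float64(154.2), np.float64(172.6)), (np.float64(154.7), np.float64(172.8))]
droop 0 roll -0.04 [(np.float64(154.9), np.fl
[... 333 characters left out ...]
.float64(155.0), np.float64(170.6)), (np.float64(154.6), np.float64(171.6)), (np.float64(154.7), np.float64(172.1)), (np.float64(155.1), np.float64(172.3))]
droop 0.04 roll -0.04 [(np.float64(155.5), np.float64(171.3)), (np.float64(154.8), np.float64(172.0)), (np.float64(154.6), np.float64(172.3)), (np.float64(154.8), np.float64(172.1))]
droop 0.04 roll 0 [(np.float64(155.5), np.float64(170.9)), (np.float64(155.0), np.float64(171.6)), (np.float64(154.9), np.float64(172.0)), (np.float64(155.1), np.float64(171.9))]
droop 0.04 roll 0.04 [(np.float64(155.5), np.float64(170.4)), (np.float64(155.1), np.float64(171.2)), (np.float64(155.2), np.float64(171.7)), (np.float64(155.5), np.float64(171.7))]
```

The lens is level to within about 1°, and its height is about 0.190–0.191. I'll raise it 0.35 cm and settle.

Call:
step_arm:
  commands: "1.5 0 0 -0.2 0 0 0;1.5 0 0 -0.35 0 0 0;1.5 0 0 -0.35 0 0 0;1.5 0 0 -0.35 0 0 0;1.5 0 0 -0.35 0 0 0;1.5 0 0 -0.35 0 0 0"

```text
clock: 16.42
position: [0.4946, -0.269, 0.1958]
tool_rot: [-0.765, -3.047, 0.0]
ft_force: [0.1, -0.1, -1.5]
width: 0.0189
finger_force: 78.6
```

Run:
```python
from h import *
s=telemetry.sense();print(s["clock"],s["position"],s["joint_vel"],s["width"],s["finger_force"])
optics.read_camera("side")
print([(d["uv"],d["p"]) for d in optics.look_for("lolly_round_center","side")])
print(ticket.job_done())
```

```text
16.425 [ 0.49458643 -0.26898876  0.19576836] [-0.00083224 -0.00016638 -0.0022937   0.00014361  0.00130369 -0.00127538
 -0.00080661] 0.018895359769529434 78.5716438293457
[([391.6, 164.9], 0.6)]
the job is handed in; nothing more can be done
None
```

I handed the job in at about 16.5 s: the round lollipop stands in the middle-sized stand, and the arm is holding the magnifier level above it with the lens at about 0.194–0.196 m (pointer measured at about 0.194 m); I don't know how it was judged.

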